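# Dump the tested links from the drop-bottom box into its tray and relatch the floor

## Robot

A 7-joint arm with a two-finger parallel gripper is mounted at the origin on the work surface. World frame = base frame: x ahead of the robot, y to its left, z up, the work surface at z = 0. Lengths are in m, angles in rad, forces in N, time in s.
With the tool pointing down it reaches from about 0.4 to 0.85 m from the base axis. Payload 6.9 kg.
Tool frame: the origin (TCP) lies midway between the tips of the shut fingers; the grasp point (between the pads) lies behind it (ctrl.pinch_z is the z of the grasp point in the tool frame, in m); z points along the fingers, y is the direction in which the jaws open and shut (so a half turn about z gives the same grasp; the last joint's range is limited). The gripper opens to 85 mm and grips with 20 to 120 N. Pads are 22 mm wide; open, the fingers measure 114 mm over their backs; the gripper's body (76 mm by 85 mm) begins 54 mm behind the grasp point. The pads swing forward as they close: fully open they stand 13 mm farther back than shut.
Start: joints at [1.26, 0.507, -0.238, 1.5, 0.126, 1.149, -0.155], TCP at [0.252, -0.572, 0.231] pointing down, gripper open.
Joint ranges: [-3.08, 3.08], [-0.24, 2.05], [-1.43, 1.35], [0, 2.5], [-1.52, 4.66], [0.17, 1.96], [-2.89, 2.89]. Speed limits (rad/s): [2.39, 2.39, 3.14, 3.14, 3.14, 3.14, 3.14].

## Interface

Orientations are given as a unit quaternion [w, x, y, z].
In Python, from station import ctrl, get_state, vision, ticket, models gives the robot as it stands. Calls block until the motion is done:
- ctrl.movep(position, orientation): joint-space move of the TCP to a pose.
- ctrl.movel(position, frame=None, max_speed=0.15): straight line of the TCP; frame=None keeps the orientation; max_speed is the mean speed in m/s.
- ctrl.set_joints(angles): joint-space move.
- ctrl.ungrasp() and ctrl.close_gripper(force=None): open the fingers fully, or close them until they stop; force is the grip in N (None keeps the last).
- ctrl.pause(seconds).
- ctrl.ik(position, orientation): joint angles nearest the present ones, or None.
- get_state(): the state.
- vision.grab_frame(name): name is "scene" or "top" or "wrist"; returns (picture, depth): 480x640x3 uint8, blue, green, red; 480x640 float32, m along the optical axis (not along the pixel's ray), 0 where there is no reading.
- vision.camera_info(name): a dict with "mtx" (3x3 intrinsics, pixels), "R" (3x3) and "t" (3): a world point X has camera coordinates R X + t; the wrist camera has in their place "hand_eye" (4x4, takes a point from camera to tool coordinates, whose origin is the TCP and whose axes are the flange's). Camera axes: x right, y down, z forward; pixel columns grow to the right and rows downward; lengths in m; the calibration is good to about 2 mm. A picture is of the moment at which its call begins: read the wrist's pose just before it. camera_info takes no time and is no camera call.
A pose or a line that the arm cannot do raises ctrl.Unreachable and nothing moves.
- ticket.close_job(): hands the job in, once; it reports no verdict.
Trained networks look in the newest picture that a camera, given by its name, has taken for a name from the list of things; names that differ only in an ending like _2 or _b are one class to them, and where a whole thing is asked for, a point or a joint stands for the part that bears it (a point fixed in the world has none). Each returns a list of dicts, best first, with "p" (0 to 1); they miss things now and then, are a little off and sometimes report something else, mostly with a low value. They report only what shows in the picture. A call takes as long as a camera call.
- models.recognise(camera, target): "point" ([column, row] in pixels, amid what is visible of it).
- models.masks_of(camera, target): "mask" (480x640 bool, what is visible of it) and "point" ([column, row] in pixels, amid what is visible of it).
The state is a dict: "time": time; "qpos": joint angles; "qd": joint speeds; "tau": joint torques, N m; "tcp_pos": TCP position; "eef_rot": TCP orientation; "contact_force": force on the tool from outside, world axes, zero at the start; "wrist_torque": the same for the moment, N m; "width": finger opening in m.
Only numpy, scipy, OpenCV 4.12 (cv2) and the standard library are available. Lean on these libraries where they do the work, as an engineer would, in place of code of your own. Each camera call takes 0.05 s, during which the arm holds its last target.

## Task

Slide the blue tray in under the green drop-bottom box from the side it stands on, until it is centred beneath the box with both ends sticking out equally. Then lift the yellow-tipped latch bar so that the hinged floor falls open and drops the three steel links into the tray, and finally swing the red-gripped lever back upright until the latch bar drops behind its pin and the floor stays shut. Leave the tray with all the links in it under the box, and do not shift the wooden case, the test blocks, the vee block or the oil bottle.

Things in the scene. Friction and masses are not known exactly. Their poses are not given: they have to be found in the camera images.
- hopper: Green steel drop-bottom box bolted to the bench. Origin on the bench under its centre, z up, yaw 1.57 +-0.22: x points roughly to the robot's left, y towards the robot. Side panels, outer faces y = +-81 mm, x -60 to 60, z 0 to 220; end walls at x = +-60 mm, only from z 152 to 220. Latch bar and lever are outside the y = -81 panel, away from the robot. Sizes below are in this frame.
- tunnel (a point): Centre of the tunnel beneath the box, on the bench: at the hopper's origin. The tunnel runs along hopper x, 148 mm wide (y = +-74 mm), 140 mm high below the shut floor, 120 mm long, open at both ends. The tray belongs here, its centre at this point, its length along x.
- trap (a joint): Hinged floor with the lever rigid on it (rad): 0 latched shut and level, 0.95 hanging open (stop), -0.06 pushed past shut (stop). It hinges along hopper y. Opening, its -x edge falls, never lower than 60 mm over the bench, and the lever leans to hopper -x. Unlatched it falls open by weight and stays open; empty, about 0.15 Nm holds it shut.
- trap_hinge (a point): Point on the floor's hinge axis, in the middle of the box: hopper x = 48, y = 0, z = 147 mm; the axis runs along the hopper's y.
- lever_tip (a point): Centre of the lever's top end, at hopper y = -135 mm, 125 mm from the hinge axis: straight above it when shut, leaning 54 degrees to hopper -x when open. Round red grip 18 mm thick over the last 40 mm (and a round end 9 mm beyond), below it a 12 mm rod. Space is free on its -x side and outward; the latch bar is 23 mm inward.
- keeper_pin (a point): Steel pin 10 mm thick on the lever, 70 mm from the hinge axis, reaching inward from hopper y = -137 to -92 mm. The latch bar's tooth holds it on its -x side when latched.
- latch (a joint): Lift angle of the latch bar (rad): 0 down on its stop, up to 0.7. It falls by its own weight (0.12 kg). About 0.12 frees the pin, and the floor then drops at once. With the bar down and the lever coming back, the pin lifts the bar's sloping tooth by itself (a few N) in the last 0.4 rad and the bar drops behind it: push the lever on to about -0.04, then let go.
- latch_pivot (a point): Pivot of the latch bar: hopper x = -55, y = -100, z = 217 mm, axis along hopper y. The bar, 12 mm thick, runs 142 mm from here towards hopper +x.
- latch_grip (a point): In the upright yellow tab on the bar's free end: 16 mm along the bar, 12 mm thick (along hopper y), 35 mm tall, top 15 mm above this point. 134 mm along and 42 mm above the pivot, so with the bar down at hopper x = 79, y = -100, z = 259 mm. Pinch across the thickness and lift. When shut, the lever is 35 mm outward (y) and 31 mm back (-x).
- tray: Loose blue tray, 200 x 120 x 45 mm, walls 4 mm, empty, 0.35 kg, a black block grip at each end. Origin: centre of the underside; x along its length, yaw 1.57 +-0.22. It stands to the robot's left or right of the box (it and the wooden case swap sides), turned and off the tunnel's line.
- tray_grip_a (a point): Grasp point of the grip at the tray's +x end: 125 mm from the tray's centre, 36 mm above the bench. Each grip is a block 38 mm long (100 to 138 mm from the tray's centre), 22 mm wide (along tray y), from 10 to 54 mm above the bench.
- tray_grip_b (a point): The same at the tray's -x end.
- link0: Forged steel link (connecting-rod shape, two round eyes and a web), 84 x 32 x 14 mm, 0.15 kg, lying flat on the shut floor inside the box; origin near its middle, x along it.
- link1: A second link, alike.
- link2: A third link, alike.
- case: Wooden instrument case 170 x 110 x 50 mm, on the other side of the box from the tray. Origin under its centre. Leave alone.
- testblock: Two round steel test blocks as one piece, 60 mm across, 40 mm high, beside the tunnel's mouth on the robot's side. Origin under its centre. Leave alone.
- vblock: Dark steel vee block 50 x 50 x 40 mm, beside the tunnel's other mouth, on the far side. Origin under its centre. Leave alone.
- oilcan: Red oil bottle, 56 mm across, 140 mm high, beyond the box. Origin under its centre. Leave alone.

How it is judged:
By the outcome, as a careful person would: the job done as asked, in the order asked, and still so for the second after the job is handed in, with the robot touching nothing.
It also fails if it takes over 72 s, if anything falls off the work surface, if the arm or the gripper's body presses on something with over 40 N, if the wrist force passes 120 N, or if a joint passes its speed limit or range.

## Working session

There is one attempt and no reset: what is moved stays moved. The work goes in short steps, each a Python script; the robot and the scene stay as the last script left them, time stands still between calls to the robot, and variables do not carry over. Pictures are saved under pics/ and viewed, and the job is handed in when it is done.

```bash
ls -la; mkdir -p pics
cat > h.py <<'E'
import numpy as np, cv2
from station import ctrl, get_state, vision, ticket, models
from scipy.spatial.transform import Rotation as Rn
def quat(R):
    q=Rn.from_matrix(R).as_quat(); return [q[3],q[0],q[1],q[2]]
def rot(q): return Rn.from_quat([q[1],q[2],q[3],q[0]]).as_matrix()
def down(yaw):
    # tool z down; tool y axis at world angle yaw
    y=np.array([np.cos(yaw),np.sin(yaw),0]); z=np.array([0,0,-1.]); x=np.cross(y,z)
    return np.c_[x,y,z]
def campose(name,st=None):
    ci=vision.camera_info(name); K=np.array(ci["mtx"])
    if name=="wrist":
        T=np.eye(4);T[:3,:3]=rot(st["eef_rot"]);T[:3,3]=st["tcp_pos"]
        W=T@np.array(ci["hand_eye"])
        return K,W[:3,:3],W[:3,3]
    R=np.array(ci["R"]);t=np.array(ci["t"]).ravel()
    return K,R.T,-R.T@t
def cloud(name,depth,st=None):
    K,R,c=campose(name,st); v,u=np.mgrid[:480,:640]
    P=np.stack([(u-K[0,2])/K[0,0]*depth,(v-K[1,2])/K[1,1]*depth,depth],-1)
    return P@R.T+c
def proj(name,X,st=None):
    K,R,c=campose(name,st); p=(np.atleast_2d(X)-c)@R; return (p[:,:2]/p[:,2:])@np.diag([K[0,0],K[1,1]])+[K[0,2],K[1,2]]
def ss():
    s=get_state(); print("t=%.2f tcp=%s F=%s w=%.4f"%(s["time"],np.round(s["tcp_pos"],4),np.round(s["contact_force"],1),s["width"])); return s
E
python3 - <<'E'
from h import *
s=ss(); print(s["eef_rot"],ctrl.pinch_z)
for n in("scene","top","wrist"):
    s=get_state()
    im,d=vision.grab_frame(n); cv2.imwrite(f"pics/{n}0.png",im); np.save(f"{n}0.npy",d)
    K,R,c=campose(n,s); print(n,np.round(K,1).tolist(),np.round(c,3),np.round(R[:,2],2))
ss()
E
```

```text
total 12
drwxr-xr-x  3 agent agent 4096 Dec  7 15:09 .
drwxr-xr-x 23 root  root  4096 Dec  7 15:09 ..
drwxr-xr-x  2 agent agent 4096 Dec  7 15:09 pics
t=0.00 tcp=[ 0.2521 -0.5713  0.2304] F=[-0.1 -0.2 -0.3] w=0.0852
[-8.98444257e-04  9.78466542e-01  2.06403420e-01 -2.16694663e-04] -0.0187
scene [[619.3, 0.0, 319.6], [0.0, 619.3, 240.7], [0.0, 0.0, 1.0]] [1.255 0.548 1.215] [-0.48 -0.41 -0.78]
top [[474.8, 0.0, 320.8], [0.0, 474.8, 242.0], [0.0, 0.0, 1.0]] [ 0.503 -0.003  1.199] [ 0.09  0.   -1.  ]
wrist [[418.9, 0.0, 317.4], [0.0, 418.9, 238.6], [0.0, 0.0, 1.0]] [ 0.326 -0.538  0.373] [-0.29 -0.13 -0.95]
t=0.15 tcp=[ 0.2522 -0.5714  0.2306] F=[ 0.2 -0.1  0.6] w=0.0857
```

View pics/scene0.png

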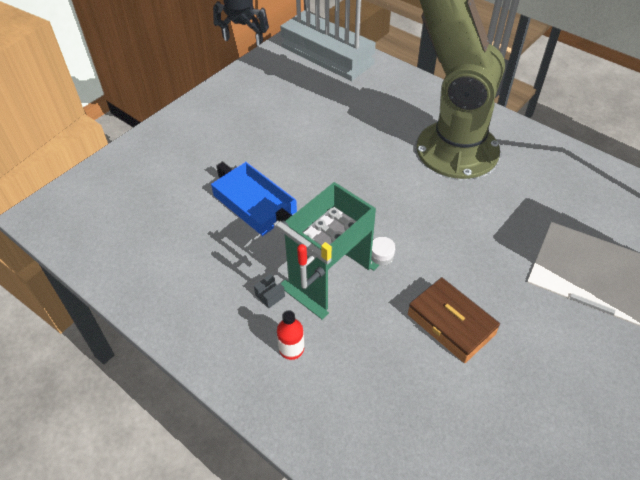

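View pics/top0.png

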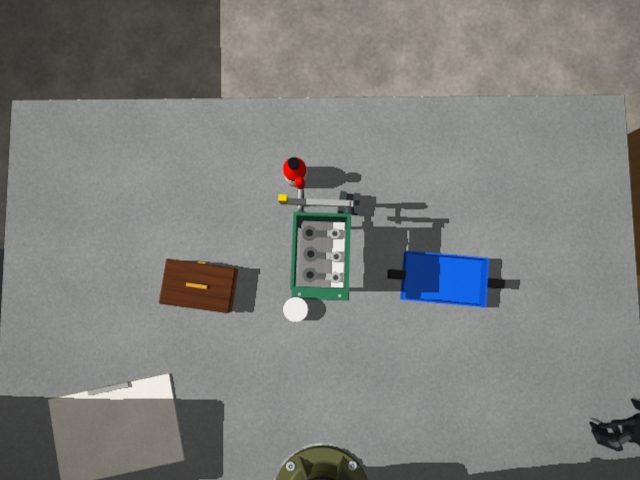

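The tray stands to the robot's right (at about 445,280 in the top view) and the case to its left. The hopper is at about (320,255), with the latch bar and lever on the far side around (283–355,200). Next I'll measure poses.

```bash
cat > m.py <<'E'
from h import *
out={}
for n in("top","scene"):
    im,d=vision.grab_frame(n); np.save(f"{n}1.npy",d); cv2.imwrite(f"pics/{n}1.png",im)
    P=cloud(n,d)
    for t in ("hopper","tray","tray_grip_a","latch_grip","lever_tip","latch","testblock","vblock","case","oilcan","keeper_pin"):
        r=models.masks_of(n,t)
        for k in r[:2]:
            m=k["mask"]&(d>0); 
            if m.sum()==0: continue
            Q=P[m]; np.save(f"mask_{n}_{t}_{r.index(k) if 0 else [i for i,z in enumerate(r) if z is k][0]}.npy",k["mask"])
            print(n,t,"p%.2f"%k["p"],np.round(k["point"]),m.sum(),"lo",np.round(np.percentile(Q,3,axis=0),3),"med",np.round(np.median(Q,0),3),"hi",np.round(np.percentile(Q,97,axis=0),3))
ss()
E
python3 m.py
```

```text
top hopper p0.92 [321. 243.] 4350 lo [ 0.477 -0.061  0.002] med [ 0.595 -0.003  0.153] hi [0.702 0.059 0.244]
top tray p0.76 [445. 277.] 4528 lo [ 0.461 -0.408  0.001] med [ 0.519 -0.312  0.006] hi [ 0.577 -0.197  0.055]
top tray_grip_a p0.73 [444. 281.] 4502 lo [ 0.461 -0.407  0.001] med [ 0.518 -0.311  0.006] hi [ 0.577 -0.195  0.055]
top latch_grip p0.90 [315. 202.] 528 lo [ 0.667 -0.063  0.226] med [0.673 0.012 0.24 ] hi [0.681 0.075 0.276]
top lever_tip p0.73 [320. 249.] 1883 lo [ 0.506 -0.05   0.147] med [ 0.587 -0.003  0.151] hi [0.706 0.044 0.275]
top testblock p0.88 [294. 309.] 429 lo [0.425 0.037 0.037] med [0.449 0.061 0.041] hi [0.473 0.087 0.045]
top testblock p0.63 [313. 200.] 585 lo [ 0.667 -0.063  0.001] med [0.674 0.019 0.24 ] hi [0.728 0.079 0.276]
top vblock p0.63 [354. 195.] 261 lo [ 0.682 -0.096  0.012] med [ 0.718 -0.08   0.04 ] hi [ 0.735 -0.048  0.045]
top vblock p0.54 [322. 250.] 2121 lo [ 0.506 -0.05   0.138] med [ 0.585 -0.003  0.151] hi [0.708 0.045 0.274]
top case p0.70 [198. 286.] 3294 lo [0.451 0.214 0.037] med [0.506 0.293 0.051] hi [0.56  0.376 0.055]
[... 1141 characters left out ...]
3 [306. 245.] 619 lo [ 0.669 -0.066  0.218] med [0.679 0.026 0.24 ] hi [0.685 0.079 0.275]
scene testblock p0.62 [385. 257.] 552 lo [0.423 0.036 0.007] med [0.456 0.065 0.039] hi [0.478 0.087 0.046]
scene vblock p0.94 [270. 290.] 649 lo [ 0.687 -0.099  0.004] med [ 0.715 -0.067  0.033] hi [ 0.737 -0.047  0.045]
scene case p0.92 [454. 318.] 4252 lo [0.455 0.216 0.007] med [0.522 0.301 0.05 ] hi [0.57  0.38  0.056]
scene oilcan p0.68 [287. 336.] 1017 lo [0.77  0.045 0.011] med [0.796 0.07  0.088] hi [0.812 0.086 0.142]
scene keeper_pin p0.98 [313. 239.] 1050 lo [ 0.505 -0.051  0.111] med [0.602 0.002 0.152] hi [0.72  0.046 0.279]
t=1.35 tcp=[ 0.2525 -0.5717  0.2313] F=[ 0.2 -0.6  0.6] w=0.0854
```

```bash
python3 - <<'E'
import cv2
im=cv2.imread('pics/top0.png'); cv2.imwrite('pics/top0z.png',cv2.resize(im[150:340,240:520],None,fx=2.8,fy=2.8,interpolation=cv2.INTER_CUBIC))
im=cv2.imread('pics/scene0.png'); cv2.imwrite('pics/scene0z.png',cv2.resize(im[150:370,200:420],None,fx=2.7,fy=2.7,interpolation=cv2.INTER_CUBIC))
E
cat > fit.py <<'E'
from h import *
def rect(Q):
    r=cv2.minAreaRect((Q[:,:2]*1000).astype(np.float32)); return np.round(r[0],1),np.round(r[1],1),round(r[2],2)
for n in("top","scene"):
    im=cv2.imread(f"pics/{n}1.png").astype(int); d=np.load(f"{n}1.npy"); P=cloud(n,d)
    b,g,r=im[...,0],im[...,1],im[...,2]
    m=(g>r+20)&(g>b+10)&(d>0)&(abs(P[...,2]-.220)<.005)
    # interior erosion via median; drop isolated pts
    m=cv2.morphologyEx(m.astype(np.uint8),cv2.MORPH_OPEN,np.ones((2,2)))>0
    print(n,"rim",m.sum(),*rect(P[m]),np.median(P[m][:,2]))
    m=(b>r+50)&(b>g+30)&(d>0)&(abs(P[...,2]-.045)<.006)
    print(n,"tray rim",m.sum(),*rect(P[m]),np.median(P[m][:,2]))
    m=(b.astype(int)+g+r<120)&(d>0)&(abs(P[...,2]-.054)<.006)&(P[...,1]<-.15)&(P[...,0]>.4)
    for s in(0,1):
        k=m&((P[...,1]<-.31)==s)
        if k.sum()>3: print(n,"grip",s,k.sum(),*rect(P[k]),P[k].mean(0))
    m=(r>g-10)&(g>b+60)&(r>150)&(d>0)&(P[...,2]>.23)&(P[...,0]>.6)
    print(n,"yellow",m.sum(),P[m].min(0).round(4),P[m].max(0).round(4),np.median(P[m],0).round(4))
    m=(r>g+80)&(r>b+80)&(d>0)&(P[...,2]>.2)
    print(n,"red",m.sum(),P[m].min(0).round(4),P[m].max(0).round(4),np.median(P[m],0).round(4))
E
python3 fit.py
```

```text
top rim 892 [587.5  -6.8] [140.4 197.9] 87.5 0.22009422978961823
top tray rim 493 [ 518.6 -304.6] [202.2 120.1] 84.29 0.04526937383037222
top grip 0 140 [ 529.2 -185.7] [38.4 20.4] 85.24 [ 0.52930904 -0.18558009  0.05471918]
top grip 1 133 [ 505.3 -422.3] [40.3 19.2] 89.42 [ 0.50562274 -0.42179674  0.05498342]
top yellow 61 [0.6715 0.065  0.27  ] [0.6835 0.0809 0.2786] [0.6772 0.073  0.2749]
top red 91 [0.7017 0.0313 0.2358] [0.7187 0.0482 0.2838] [0.7077 0.0392 0.2771]
scene rim 751 [842.9 173.3] [1098.5  186.2] 32.59 0.21945476076316428
scene tray rim 535 [ 518.4 -307.5] [209.4 124.1] 84.53 0.04471112869772376
scene grip 0 96 [ 531.5 -187.2] [33.2 24.6] 86.88 [ 0.53244776 -0.18777233  0.05471743]
scene grip 1 44 [ 512.1 -421. ] [36. 17.] 85.32 [ 0.51295045 -0.41904914  0.05510717]
scene yellow 93 [0.6703 0.0622 0.2391] [0.6861 0.0802 0.279 ] [0.6794 0.0773 0.2714]
scene red 171 [0.6795 0.0199 0.2212] [0.7221 0.0476 0.2865] [0.7159 0.0424 0.2632]
```

View pics/top0z.png

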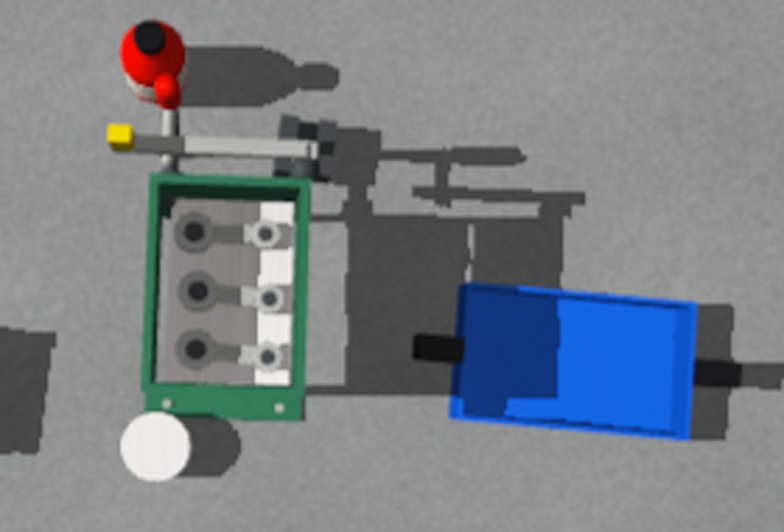

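View pics/scene0z.png

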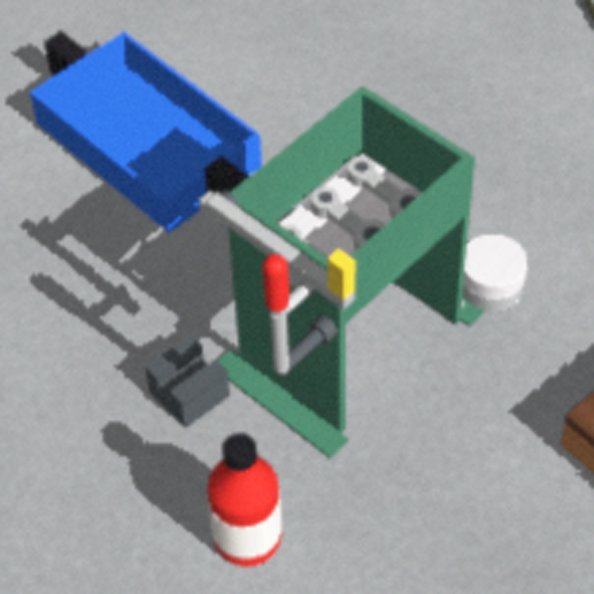

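```bash
cat > fit2.py <<'E'
from h import *
from scipy.optimize import minimize
res={}
for n in("top","scene"):
    im=cv2.imread(f"pics/{n}1.png").astype(int); d=np.load(f"{n}1.npy"); P=cloud(n,d)
    b,g,r=im[...,0],im[...,1],im[...,2]
    m=(g>r+15)&(g>b+8)&(d>0)&(abs(P[...,2]-.220)<.004)&(P[...,0]>.45)&(P[...,0]<.7)&(abs(P[...,1])<.09)
    Q=P[m][:,:2]*1000
    def cost(p,hx,hy,Q):
        c,s=np.cos(p[2]),np.sin(p[2]); D=Q-p[:2]; X=abs(D@[c,s]); Y=abs(D@[-s,c])
        # signed distance to outer rectangle, want 0..-7
        sd=np.where((X<hx)&(Y<hy),np.maximum(X-hx,Y-hy),np.hypot(np.maximum(X-hx,0),np.maximum(Y-hy,0)))
        e=np.abs(sd+T/2)-T/2; e=np.clip(e,0,None); return np.minimum(e,8).mean()+0.02*np.minimum(abs(sd+T/2),8).mean()
    T=7
    best=min((minimize(cost,[580+dx,-3+dy,a],args=(60,81,Q),method="Nelder-Mead",options=dict(xatol=.01,fatol=1e-5)) for a in(1.4,1.5,1.57,1.65,1.75) for dx in(-8,0,8) for dy in (-8,0,8)),key=lambda r:r.fun)
    print(n,len(Q),best.x.round(3),best.fun)
    x,y,a=best.x
    c,s=np.cos(a),np.sin(a); R=np.array([[c,-s],[s,c]])
    for nm,p in dict(tab=(79,-100),lever=(48,-135),pivot=(-55,-100)).items(): print("  ",nm,(R@p+[x,y]).round(1))
E
python3 fit2.py
```

```text
top 872 [574.199  -1.359   1.526] 0.04013957817945785
   tab [677.6  73.1]
   lever [711.2  40.6]
   pivot [671.6 -60.8]
scene 737 [575.334  -3.009   1.527] 0.20467454588138245
   tab [678.7  71.5]
   lever [712.3  39. ]
   pivot [672.8 -62.3]
```

```bash
cat > geo.py <<'E'
from h import *
H=np.array([.5747,-.0022,0]); HY=1.527
c,s=np.cos(HY),np.sin(HY); HR=np.array([[c,-s,0],[s,c,0],[0,0,1]])
def hw(x,y,z): return H+HR@(np.array([x,y,z])/1000)
TY=1.470; TC=np.array([.518,-.3045,0])
E
python3 - <<'E'
from geo import *
g=TC-0.125*np.array([np.cos(TY),np.sin(TY),0])
for flip in(0,1):
    for nm,p,a in [("grip hi",g+[0,0,.15],TY),("grip",g+[0,0,.0173],TY),("line",hw(-304-125,0,17.3),HY),("end",hw(-125,0,17.3),HY),("end hi",hw(-125,0,150),HY),
      ("tab hi",hw(82,-100,360),HY),("tab",hw(82,-100,242),HY),("tabup",hw(76,-100,300),HY),("lev0",hw(-95,-138,300),HY),("lev0",hw(-95,-138,195),HY),("lev1",hw(30,-138,235),HY)]:
        q=ctrl.ik(p,quat(down(a+np.pi/2+flip*np.pi)))
        print(flip,nm,np.round(p,3),None if q is None else np.round(q,2))
E
```

```text
0 grip hi [ 0.505 -0.429  0.15 ] [ 0.51  0.64  0.28  1.51 -0.19  1.02 -2.41]
0 grip [ 0.505 -0.429  0.017] [ 0.51  0.79  0.27  1.63 -0.28  0.76 -2.33]
0 line [ 0.556 -0.431  0.017] [ 0.48  0.84  0.27  1.5  -0.27  0.84 -2.34]
0 end [ 0.569 -0.127  0.017] [ 0.04  0.7   0.22  1.85 -0.25  0.61 -2.77]
0 end hi [ 0.569 -0.127  0.15 ] [-0.44  0.79  1.15  1.74 -0.79  1.16 -2.24]
0 tab hi [0.678 0.075 0.36 ] [ 0.35  0.74 -1.23  1.06  0.7   1.73  2.46]
0 tab [0.678 0.075 0.242] [ 0.4   0.82 -1.23  1.3   0.76  1.51  2.36]
0 tabup [0.678 0.069 0.3  ] [ 0.39  0.78 -1.23  1.2   0.72  1.61  2.42]
0 lev0 [ 0.708 -0.103  0.3  ] [-0.32  0.83  1.15  1.1  -0.74  1.61 -2.56]
0 lev0 [ 0.708 -0.103  0.195] [-0.36  0.92  1.15  1.28 -0.82  1.43 -2.46]
0 lev1 [0.714 0.022 0.235] [-0.53  0.88  1.15  1.23 -0.78  1.49 -2.67]
1 grip hi [ 0.505 -0.429  0.15 ] [ 0.94  0.66 -0.49  1.5   0.34  1.06  0.27]
1 grip [ 0.505 -0.429  0.017] [ 0.9   0.8  -0.41  1.62  0.41  0.81  0.22]
1 line [ 0.556 -0.431  0.017] [ 0.86  0.85 -0.43  1.5   0.42  0.89  0.24]
1 end [ 0.569 -0.127  0.017] [ 0.5   0.73 -0.52  1.85  0.53  0.7  -0.37]
1 end hi [ 0.569 -0.127  0.15 ] [ 0.58  0.58 -0.65  1.72  0.41  0.98 -0.26]
1 tab hi [0.678 0.075 0.36 ] [ 0.28  0.67 -0.98  1.07  0.54  1.65 -0.58]
1 tab [0.678 0.075 0.242] [ 0.29  0.7  -0.88  1.31  0.53  1.37 -0.61]
1 tabup [0.678 0.069 0.3  ] [ 0.33  0.69 -0.99  1.2   0.57  1.52 -0.62]
1 lev0 [ 0.708 -0.103  0.3  ] [ 0.41  0.68 -0.68  1.08  0.41  1.5  -0.22]
1 lev0 [ 0.708 -0.103  0.195] [ 0.42  0.73 -0.63  1.27  0.43  1.27 -0.26]
1 lev1 [0.714 0.022 0.235] [ 0.33  0.76 -0.87  1.21  0.56  1.41 -0.52]
```

```bash
cat >> geo.py <<'E'
def Q(a): return quat(down(a+1.5*np.pi))
E
python3 - <<'E'
from geo import *
g=TC-0.125*np.array([np.cos(TY),np.sin(TY),0])
ctrl.ungrasp()
ctrl.movep(g+[0,0,.13],Q(TY)); s=ss()
im,d=vision.grab_frame("wrist"); cv2.imwrite("pics/w1.png",im)
P=cloud("wrist",d,s)
m=(im.astype(int).sum(2)<130)&(d>0)&(abs(P[...,2]-.054)<.006)
print(m.sum(),P[m].mean(0) if m.any() else 0, cv2.minAreaRect((P[m][:,:2]*1000).astype(np.float32)) if m.any() else 0)
print(proj("wrist",g+[0,0,.054],s))
E
```

```text
t=2.74 tcp=[ 0.5039 -0.431   0.1304] F=[-0.2 -0.9 -0.2] w=0.0854
2502 [ 0.50665749 -0.4221642   0.05415857] ((506.4946594238281, -423.4112243652344), (38.08993148803711, 20.904064178466797), 84.73827362060547)
[[320.30537691 249.65603992]]
```

View pics/w1.png

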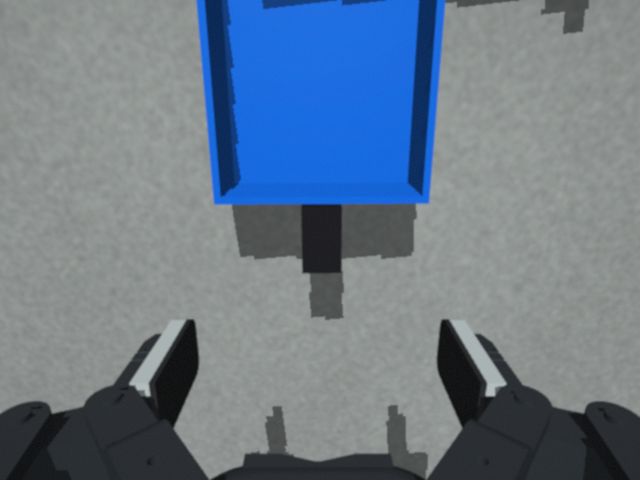

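The wrist view shows the black grip at about (322,240). It measures 38×21 mm, which matches the text and the top view to about 1 mm. I'll grasp it and slide the tray onto the tunnel line.

```bash
cat > s2.py <<'E'
from geo import *
g=np.array([.5059,-.4294,0])
ctrl.movel(g+[0,0,.018],Q(TY),max_speed=.12); ss()
ctrl.close_gripper(force=40); ss()
ctrl.pause(.1); s=ss()
# line up
ctrl.movel(hw(-304-125,0,18),Q(HY),max_speed=.08); s=ss()
im,d=vision.grab_frame("top"); cv2.imwrite("pics/top2.png",im); np.save("top2.npy",d)
E
python3 s2.py
cat > tray.py <<'E'
from geo import *
import sys
def tray(im,d,verbose=1):
    P=cloud("top",d); im=im.astype(int); b,g,r=im[...,0],im[...,1],im[...,2]
    m=(b>r+50)&(b>g+30)&(d>0)&(abs(P[...,2]-.045)<.006)
    R=cv2.minAreaRect((P[m][:,:2]*1000).astype(np.float32)); C=np.array([*R[0],0])/1000
    L=HR.T@(C-H)*1000
    print("tray",np.round(R[0],1),np.round(R[1],1),round(R[2],2),"local",L.round(1),"hopper deg",round(np.degrees(HY),2))
if __name__=="__main__": tray(cv2.imread(f"pics/{sys.argv[1]}.png"),np.load(f"{sys.argv[1]}.npy"))
E
python3 tray.py top2
```

```text
t=3.88 tcp=[ 0.5065 -0.4297  0.0189] F=[ 0.2  1.3 -0.2] w=0.0854
t=4.47 tcp=[ 0.506  -0.4296  0.0183] F=[-0.8  0.   2.7] w=0.0216
t=4.58 tcp=[ 0.506  -0.4296  0.0183] F=[-0.3 -1.2  3.6] w=0.0217
t=5.35 tcp=[ 0.5563 -0.4307  0.0183] F=[-0.6  0.2  3.8] w=0.0214
tray [ 561.3 -305.4] [202.  120.5] 87.95 local [-3.035e+02  2.000e-01  0.000e+00] hopper deg 87.49
```

View pics/top2.png

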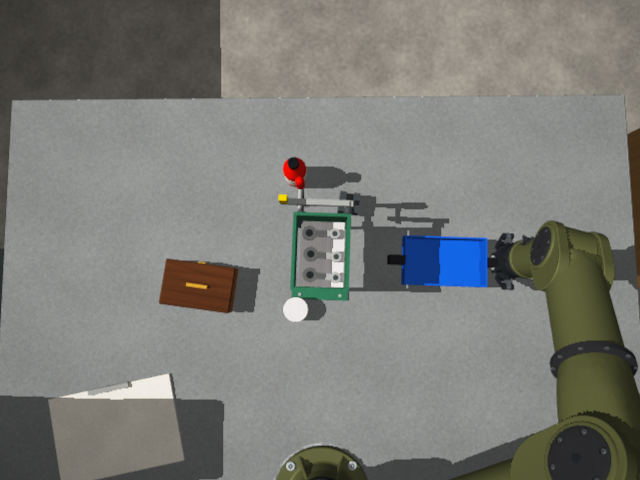

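The tray (blue, about 445,262) is now on the tunnel line to within 1 mm and 0.5°. Pushing it in.

Run:
```python
from geo import *
for x in(-280,-125.5):
    ctrl.movel(hw(x,0,18),Q(HY),max_speed=.1); ss()
im,d=vision.grab_frame("top"); cv2.imwrite("pics/top3.png",im); np.save("top3.npy",d)
im,d=vision.grab_frame("scene"); cv2.imwrite("pics/scene3.png",im); np.save("scene3.npy",d)
for n in("top","scene"):
    d=np.load(f"{n}3.npy"); im=cv2.imread(f"pics/{n}3.png").astype(int); P=cloud(n,d); L=(P-H)@HR*1000
    b,g,r=im[...,0],im[...,1],im[...,2]
    blk=(b+g+r<130)&(d>0)&(abs(L[...,2]-54)<6)&(abs(L[...,1])<25)&(L[...,0]>80)&(L[...,0]<170)
    if blk.any(): print(n,"grip a x",np.percentile(L[blk][:,0],[2,98]),"y",np.percentile(L[blk][:,1],[2,98]))
    m=(b>r+50)&(b>g+30)&(d>0)&(abs(L[...,2]-45)<5)
    for sg in(1,-1):
        k=m&(L[...,0]*sg>60)
        if k.any(): print(n,sg,"x",np.percentile(L[k][:,0],[1,99]).round(1),"y",np.percentile(L[k][:,1],[1,99]).round(1))
```

```text
t=7.04 tcp=[ 0.5626 -0.2808  0.0183] F=[-0.1 -3.7  6.7] w=0.0216
t=8.73 tcp=[ 0.5688 -0.1268  0.0182] F=[ 0.2 -2.2  6.9] w=0.0216
top grip a x [101.12761227 134.47714693] y [-6.3608832  11.74292203]
top 1 x [ 74.4 101.1] y [-57.8  59.8]
top -1 x [-98.9 -71.8] y [-56.4  60.7]
scene grip a x [100.60586969 136.24822456] y [-12.2545028    7.24869833]
scene 1 x [ 61.5 100.5] y [-61.   61.4]
scene -1 x [-101.2  -85.5] y [-61.3 -48.5]
```

View pics/top3.png

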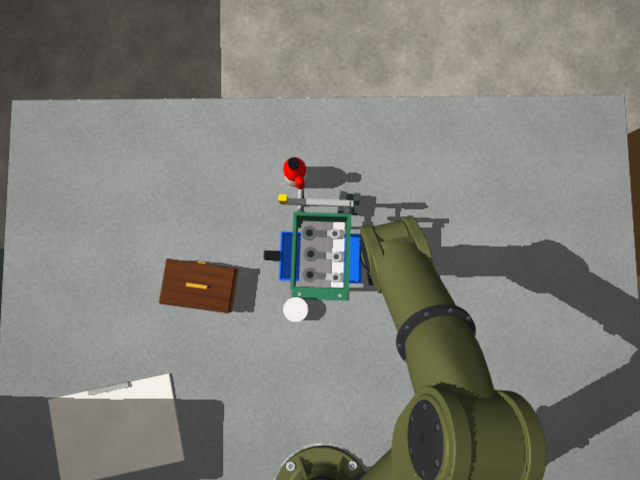

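View pics/scene3.png

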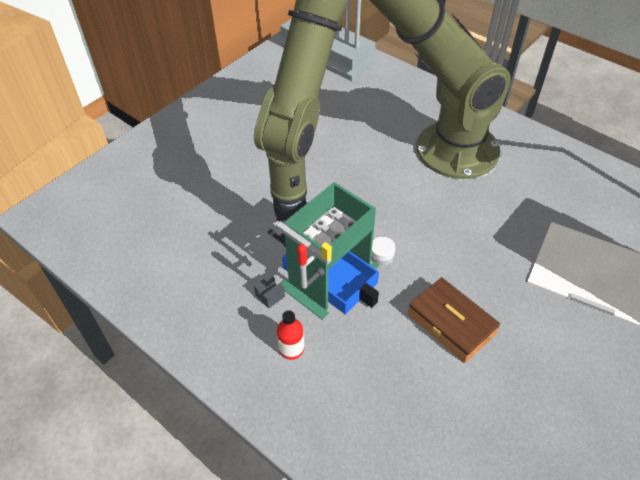

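Both ends stick out equally: rim edges are at local x +100.5/−101 mm and y within ±61, so the tray is centred to about 1 mm. Neither neighbour was touched. Releasing, backing off, and looking at the latch tab.

```bash
cat > s4.py <<'E'
from geo import *
ctrl.ungrasp(); ss()
ctrl.movel(hw(-200,0,20),Q(HY),max_speed=.15)
ctrl.movel(hw(-190,-20,330),Q(HY),max_speed=.3); ss()
ctrl.movep(hw(60,-100,370),Q(HY)); s=ss()
im,d=vision.grab_frame("wrist"); cv2.imwrite("pics/w4.png",im); np.save("w4.npy",d)
P=cloud("wrist",d,s); L=(P-H)@HR*1000
im=im.astype(int); b,g,r=im[...,0],im[...,1],im[...,2]
m=(r>g-10)&(g>b+60)&(r>120)&(d>0)&(L[...,2]>235)&(L[...,2]<290)
q=L[m]; print(m.sum(),"tab x",np.percentile(q[:,0],[2,50,98]).round(1),"y",np.percentile(q[:,1],[2,50,98]).round(1),"z",np.percentile(q[:,2],[2,50,98]).round(1))
m=(r>g+70)&(r>b+70)&(d>0)&(L[...,2]>200)&(L[...,1]<-100)&(L[...,2]<300)
q=L[m]; print(m.sum(),"lever x",np.percentile(q[:,0],[2,50,98]).round(1),"y",np.percentile(q[:,1],[2,50,98]).round(1),"z",np.percentile(q[:,2],[2,50,98]).round(1))
im,d=vision.grab_frame("top"); cv2.imwrite("pics/top4.png",im)
im,d=vision.grab_frame("scene"); cv2.imwrite("pics/scene4.png",im)
E
python3 s4.py
```

```text
t=9.47 tcp=[ 0.5692 -0.1275  0.0179] F=[-0.7 -0.6 -0.1] w=0.0857
t=11.31 tcp=[ 0.5857 -0.1924  0.3285] F=[ 0.1 -0.8 -0.5] w=0.0854
t=12.34 tcp=[0.6773 0.0511 0.3694] F=[-1.3 -0.5  0.7] w=0.0856
765 tab x [71.3 82.5 87.2] y [-105.5 -100.2  -94.4] z [240.  273.8 275.5]
1153 lever x [42.2 52.4 56. ] y [-141.9 -133.2 -126.2] z [234.3 274.1 281.5]
```

View pics/w4.png

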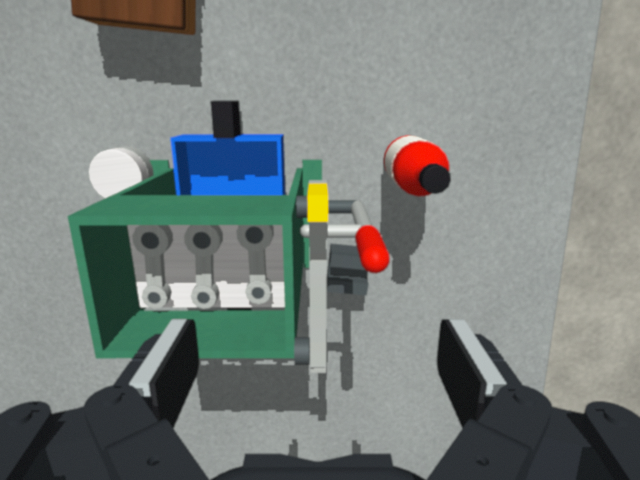

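View pics/scene4.png

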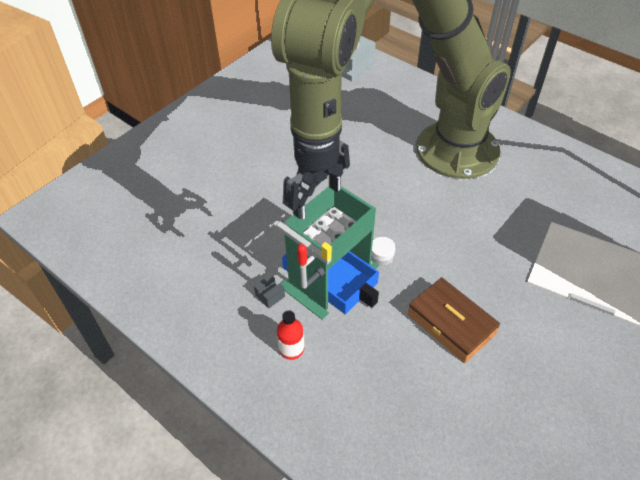

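The tab (318,200 in the wrist view) measures x 71–87, y −106 to −94, top 275 mm in the hopper frame. The text gives 71–87, −106 to −94 and 274, so they agree. The lever tip agrees too. Grasping and lifting.

```bash
cat > s5.py <<'E'
from geo import *
PZ=18.7
ctrl.movel(hw(82,-100,330),Q(HY),max_speed=.15)
ctrl.movel(hw(82,-100,262-PZ),Q(HY),max_speed=.1); ss()
ctrl.close_gripper(force=35); ss()
def arc(th):
    r=np.array([137,45]); c,s=np.cos(th),np.sin(th)
    return hw(-55+c*r[0]-s*r[1],-100,217+s*r[0]+c*r[1]-PZ)
ctrl.movel(arc(.13),Q(HY),max_speed=.08); ss()
ctrl.movel(arc(.27),Q(HY),max_speed=.08); ss()
ctrl.pause(.6); ss()
for n in("top","scene"):
    im,d=vision.grab_frame(n); cv2.imwrite(f"pics/{n}5.png",im); np.save(f"{n}5.npy",d)
E
python3 s5.py
```

```text
t=13.97 tcp=[0.6786 0.0755 0.2441] F=[ 0.   0.5 -1.7] w=0.0852
t=14.62 tcp=[0.6784 0.0753 0.2434] F=[0.4 0.9 0.7] w=0.0112
t=15.01 tcp=[0.678  0.0681 0.261 ] F=[0.3 0.4 0.5] w=0.0112
t=15.41 tcp=[0.6775 0.058  0.2785] F=[ 1.8 -0.8  0.6] w=0.0119
t=16.01 tcp=[0.6775 0.0583 0.2782] F=[ 1.5 -1.4  0.5] w=0.0117
```

View pics/scene5.png

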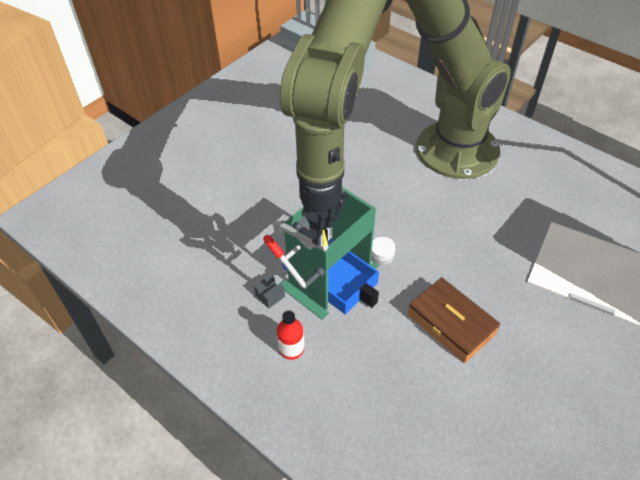

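View pics/top5.png

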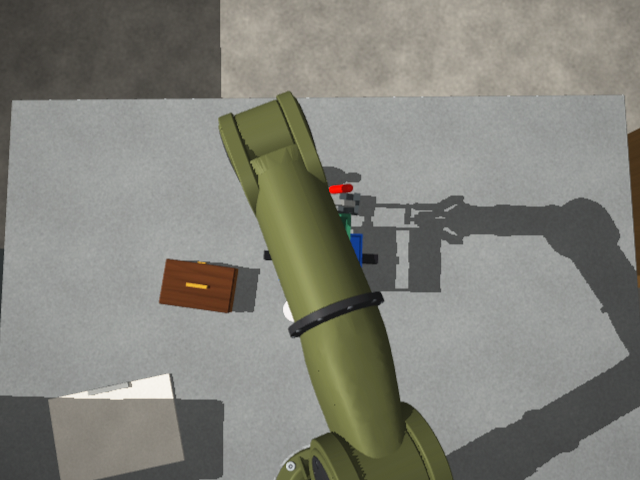

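The floor opened: the red lever now leans over at (275,247) in the scene view. Lowering the bar, releasing, and checking for links.

```bash
cat > s6.py <<'E'
from geo import *
PZ=18.7
def arc(th):
    r=np.array([137,45]); c,s=np.cos(th),np.sin(th)
    return hw(-55+c*r[0]-s*r[1],-100,217+s*r[0]+c*r[1]-PZ)
ctrl.movel(arc(.015),Q(HY),max_speed=.08); ss()
ctrl.ungrasp(); ss()
ctrl.movel(hw(85,-100,340),Q(HY),max_speed=.2)
ctrl.movep(hw(-100,-110,370),Q(HY)); s=ss()
for n in("wrist","scene","top"):
    im,d=vision.grab_frame(n); cv2.imwrite(f"pics/{n}6.png",im); np.save(f"{n}6.npy",d)
    if n!="wrist":
        for t in("lever_tip","latch"):
            pass
    P=cloud(n,d,s); L=(P-H)@HR*1000
    im=im.astype(int); b,g,r=im[...,0],im[...,1],im[...,2]
    m=(r>g+70)&(r>b+70)&(d>0)&(L[...,2]>150)&(L[...,1]<-110)&(L[...,1]>-160)&(L[...,2]<300)
    q=L[m]; print(n,m.sum(),"lever x",np.percentile(q[:,0],[2,50,98]).round(1),"y",np.percentile(q[:,1],[2,50,98]).round(1),"z",np.percentile(q[:,2],[2,50,98]).round(1))
    m=(r>g-10)&(g>b+60)&(r>120)&(d>0)&(L[...,2]>215)&(L[...,2]<330)&(L[...,1]<-70)
    if m.any(): q=L[m]; print(n,m.sum(),"tab x",np.percentile(q[:,0],[2,50,98]).round(1),"z",np.percentile(q[:,2],[2,50,98]).round(1))
E
python3 s6.py
```

```text
t=16.72 tcp=[0.6783 0.0752 0.2443] F=[ 4.3 -0.1 -1.4] w=0.0112
t=17.43 tcp=[0.6781 0.0747 0.2454] F=[ 1.2 -0.2  0.1] w=0.0854
t=18.82 tcp=[ 0.6799 -0.1066  0.3688] F=[-0.3  0.3  0.6] w=0.0855
wrist 1764 lever x [-58.8 -37.1 -14.3] y [-142.8 -134.2 -126.4] z [199.5 216.9 228.7]
scene 215 lever x [-58.1 -35.2 -14. ] y [-144.5 -137.7 -128.6] z [196.8 214.4 230.4]
scene 137 tab x [70.5 81.  86.8] z [239.3 264.4 277.1]
top 187 lever x [-59.3 -36.2 -13.3] y [-141.6 -132.4 -125.7] z [199.3 217.2 229.8]
top 68 tab x [71.6 79.3 87.5] z [251.2 274.3 277.6]
```

View pics/wrist6.png

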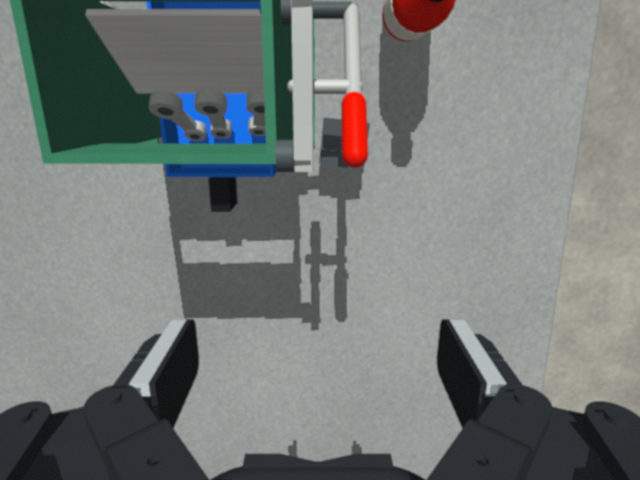

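View pics/scene6.png

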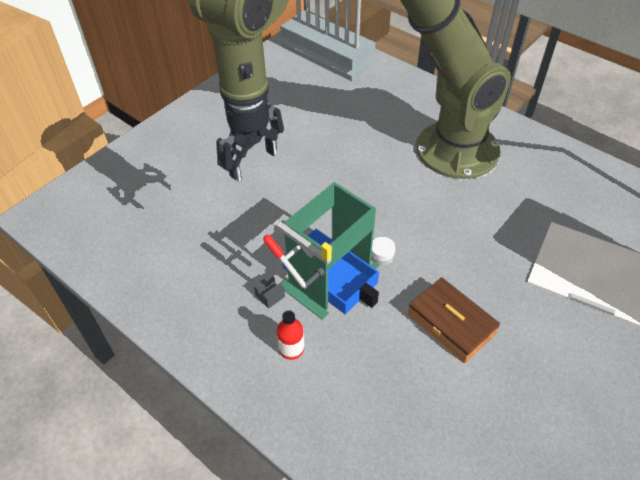

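View pics/top6.png

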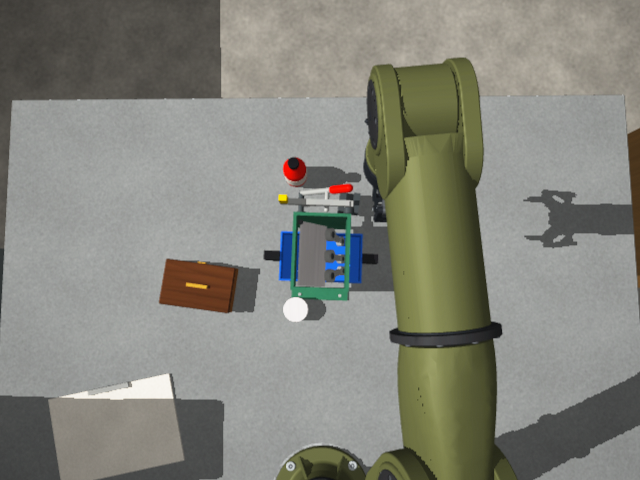

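All three links lie in the tray in the wrist view (eyes at about (165,105), (210,102), (258,110)), and the bar is down again. I'll check how high the links' upper ends sit before closing.

Run:
```python
from geo import *
s=get_state(); d=np.load("wrist6.npy"); P=cloud("wrist",d,s); L=(P-H)@HR*1000
for (u,v) in [(153,107),(178,110),(180,122),(195,131),(200,103),(224,105),(215,118),(220,127),(258,100),(258,130),(235,110),(110,20),(160,90),(230,88)]: print((u,v),L[v-1:v+2,u-1:u+2].reshape(-1,3).mean(0).round(0))
cv2.imwrite("pics/w6z.png",cv2.resize(cv2.imread("pics/wrist6.png")[60:220,60:400],None,fx=2.3,fy=2.3,interpolation=cv2.INTER_CUBIC))
```

```text
(153, 107) [-24.  55.  74.]
(178, 110) [-27.  32.  69.]
(180, 122) [-40.  39.  44.]
(195, 131) [-50.  27.  30.]
(200, 103) [-20.   6.  80.]
(224, 105) [-22. -16.  73.]
(215, 118) [-35.  -0.  49.]
(220, 127) [-46.  -1.  32.]
(258, 100) [-17. -51.  83.]
(258, 130) [-49. -42.  27.]
(235, 110) [-28. -14.   5.]
(110, 20) [ 43.  55. 144.]
(160, 90) [-8. 46. 74.]
(230, 88) [ -6. -23.  76.]
```

View pics/w6z.png

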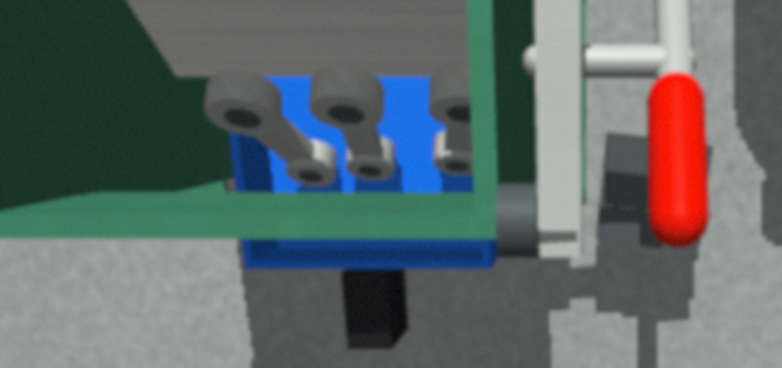

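The links stand steeply, with one end in the tray at x≈−50 and the upper eyes (z≈75–83) leaning on the open floor's lip. Closing now could topple them over the tray's end. I'll draw the tray out about 50 mm so they slide off the lip and lie down, then push it back to centre.

```bash
cat > s7.py <<'E'
from geo import *
ctrl.movep(hw(-200,-5,250),Q(HY))
ctrl.movel(hw(-200,0,20),Q(HY),max_speed=.25)
ctrl.movel(hw(-125.5,0,18.3),Q(HY),max_speed=.12); ss()
ctrl.close_gripper(force=40); ss()
ctrl.movel(hw(-176,0,18.3),Q(HY),max_speed=.07); ss()
ctrl.pause(.3); s=ss()
for n in("wrist","scene"):
    im,d=vision.grab_frame(n); cv2.imwrite(f"pics/{n}7.png",im); np.save(f"{n}7.npy",d)
E
python3 s7.py
```

```text
t=21.59 tcp=[ 0.5692 -0.1286  0.0185] F=[-0.2 -0.5  0. ] w=0.0854
t=22.19 tcp=[ 0.5691 -0.1279  0.0184] F=[ 0.5 -1.   1.4] w=0.0216
t=23.07 tcp=[ 0.5669 -0.1798  0.0183] F=[-0.2 -3.4  1.2] w=0.0215
t=23.37 tcp=[ 0.5669 -0.1789  0.0184] F=[ 0.1 -5.1  0.9] w=0.0213
```

View pics/wrist7.png

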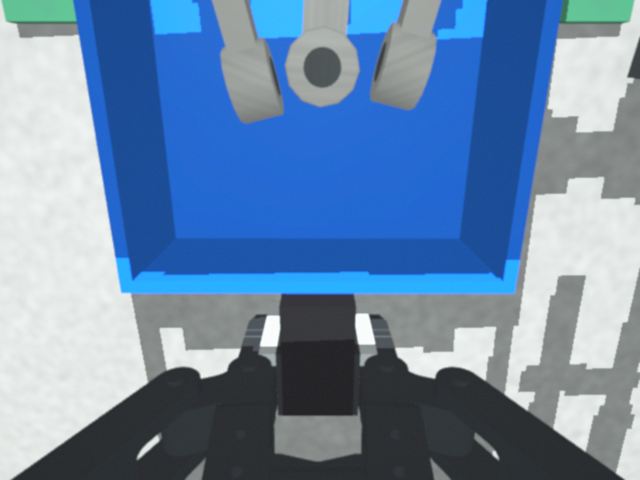

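View pics/scene7.png

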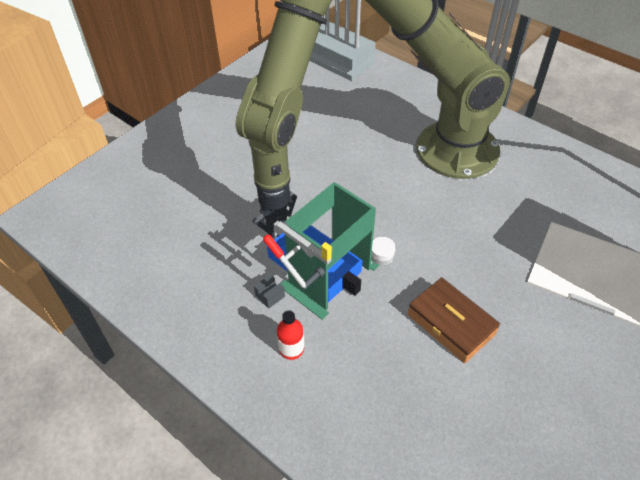

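Run:
```python
from geo import *
s=get_state(); d=np.load("wrist7.npy"); P=cloud("wrist",d,s); L=(P-H)@HR*1000
for (u,v) in [(255,90),(240,30),(232,5),(320,90),(322,25),(325,5),(405,85),(415,30),(420,5),(320,150),(280,10),(200,5)]: print((u,v),L[v-1:v+2,u-1:u+2].reshape(-1,3).mean(0).round(0), d[v,u].round(3))
```

```text
(255, 90) [-92.  19.  28.] 0.127
(240, 30) [-75.  23.  24.] 0.124
(232, 5) [-69.  25.  25.] 0.121
(320, 90) [-92.  -1.  18.] 0.135
(322, 25) [-72.  -1.  16.] 0.131
(325, 5) [-67.  -2.  16.] 0.13
(405, 85) [-90. -26.  26.] 0.126
(415, 30) [-75. -28.  25.] 0.124
(420, 5) [-69. -29.  24.] 0.122
(320, 150) [-112.   -1.    4.] 0.155
(280, 10) [-66.  13.   4.] 0.139
(200, 5) [-65.  39.   4.] 0.14
```

All three links now lie low in the tray (z 16–28 mm), clear of the floor. Pushing the tray back, releasing, and going to the lever.

```bash
cat > s8.py <<'E'
from geo import *
ctrl.movel(hw(-125.5,0,18.3),Q(HY),max_speed=.07); ss()
ctrl.ungrasp(); ss()
ctrl.movel(hw(-200,0,20),Q(HY),max_speed=.15)
ctrl.movel(hw(-190,-20,300),Q(HY),max_speed=.3); ss()
ctrl.movep(hw(-105,-140,320),Q(HY)); s=ss()
for n in("wrist","scene","top"):
    im,d=vision.grab_frame(n); cv2.imwrite(f"pics/{n}8.png",im); np.save(f"{n}8.npy",d)
    P=cloud(n,d,s); L=(P-H)@HR*1000
    im=im.astype(int); b,g,r=im[...,0],im[...,1],im[...,2]
    m=(r>g+70)&(r>b+70)&(d>0)&(L[...,2]>150)&(L[...,1]<-110)&(L[...,1]>-160)&(L[...,2]<300)
    if m.any(): q=L[m]; print(n,m.sum(),"lever x",np.percentile(q[:,0],[2,50,98]).round(1),"y",np.percentile(q[:,1],[2,50,98]).round(1),"z",np.percentile(q[:,2],[2,50,98]).round(1))
    blk=(b+g+r<130)&(d>0)&(abs(L[...,2]-54)<6)&(abs(L[...,1])<25)&(abs(L[...,0])<170)
    for sg in(1,-1):
        k=blk&(sg*L[...,0]>80)
        if k.any(): print(n,"grip x",np.percentile(L[k][:,0],[2,98]).round(1),"y",np.percentile(L[k][:,1],[2,98]).round(1))
    m=(b>r+50)&(b>g+30)&(d>0)&(abs(L[...,2]-45)<5)
    for sg in(1,-1):
        k=m&(L[...,0]*sg>60)
        if k.any(): print(n,"rim",sg,"x",np.percentile(L[k][:,0],[1,99]).round(1),"y",np.percentile(L[k][:,1],[1,99]).round(1))
E
python3 s8.py
```

```text
t=24.34 tcp=[ 0.5692 -0.1259  0.0183] F=[-1.   4.1  4.3] w=0.0216
t=24.98 tcp=[ 0.5692 -0.1277  0.0183] F=[ 0.  -0.2 -0.1] w=0.0854
t=26.72 tcp=[ 0.5857 -0.1923  0.2986] F=[ 0.  -0.2 -1.2] w=0.0850
t=27.36 tcp=[ 0.7099 -0.1128  0.3178] F=[ 0.7 -0.2 -0.2] w=0.0854
wrist 2560 lever x [-59.2 -37.6 -14.8] y [-143.  -135.  -126.6] z [200.6 217.2 228.9]
wrist grip x [-134.5  -98.1] y [-11.   10.2]
wrist rim -1 x [-98.3 -60.9] y [-35.2  59.7]
scene 215 lever x [-57.8 -35.3 -14.5] y [-144.6 -138.2 -127.2] z [197.3 214.4 230.6]
scene grip x [104.8 138.7] y [-11.7   6.7]
scene rim 1 x [ 62.  101.5] y [-61.5  61. ]
scene rim -1 x [-100.2  -61.7] y [31.  60.7]
top 188 lever x [-59.4 -36.4 -13.3] y [-141.5 -132.8 -125.7] z [199.2 218.  229.3]
top grip x [103.2 136.7] y [-6.3 12. ]
top grip x [-133.8  -97.3] y [-7.8 11.4]
top rim 1 x [ 74.7 103.2] y [-57.8  60. ]
top rim -1 x [-96.9 -72.2] y [-58.4  60.5]
```

View pics/wrist8.png

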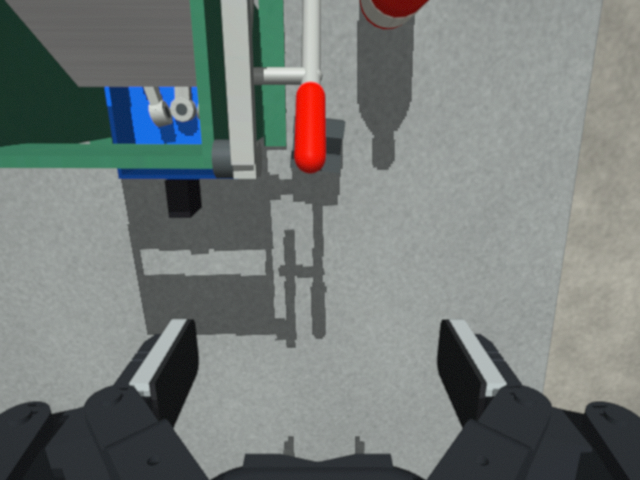

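View pics/top8.png

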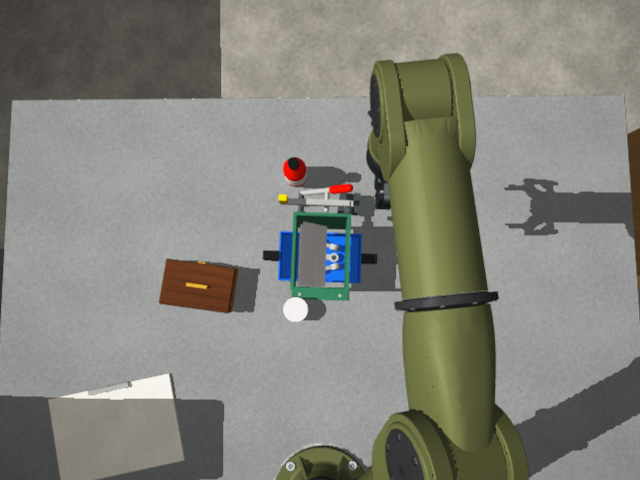

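The tray is back, about 1–2 mm off centre. The links lie flat beneath the open floor, at about (160–180,105) in the wrist view. Now the lever: shut fingers push from its −x side along the arc.

```bash
cat > s9.py <<'E'
from geo import *
ctrl.close_gripper(force=40)
ctrl.movel(hw(-100,-139,200),Q(HY),max_speed=.15); ss()
def pos(a,off=20): return hw(48-125*np.sin(a)-off,-139,147+125*np.cos(a)-22)
for a in(.95,.75,.55,.38,.22,.1):
    ctrl.movel(pos(a),Q(HY),max_speed=.1); s=ss()
im,d=vision.grab_frame("scene"); cv2.imwrite("pics/scene9.png",im); np.save("scene9.npy",d)
im,d=vision.grab_frame("wrist"); cv2.imwrite("pics/wrist9.png",im); np.save("wrist9.npy",d)
E
python3 s9.py
cat > lev.py <<'E'
from geo import *
import sys
def lev(n,im,d,s=None):
    P=cloud(n,d,s); L=(P-H)@HR*1000; im=im.astype(int); b,g,r=im[...,0],im[...,1],im[...,2]
    m=(r>g+70)&(r>b+70)&(d>0)&(L[...,2]>150)&(L[...,1]<-110)&(L[...,1]>-160)&(L[...,2]<300)
    if m.any(): q=L[m]; print(n,m.sum(),"lever x",np.percentile(q[:,0],[2,50,98]).round(1),"y",np.percentile(q[:,1],[2,50,98]).round(1),"z",np.percentile(q[:,2],[2,50,98]).round(1), "ang", np.median(np.arctan2(48-q[:,0],q[:,2]-147)).round(3))
    m=(r>g-10)&(g>b+60)&(r>120)&(d>0)&(L[...,2]>215)&(L[...,2]<330)&(L[...,1]<-70)
    if m.any(): q=L[m]; print(n,m.sum(),"tab x",np.percentile(q[:,0],[2,50,98]).round(1),"z",np.percentile(q[:,2],[2,50,98]).round(1))
if __name__=="__main__":
    for n in ("scene","wrist"): lev(n,cv2.imread(f"pics/{n}{sys.argv[1]}.png"),np.load(f"{n}{sys.argv[1]}.npy"),get_state())
    if 1: lev("scene",cv2.imread("pics/scene1.png"),np.load("scene1.npy"))
E
python3 lev.py 9
```

```text
t=29.23 tcp=[ 0.7098 -0.1082  0.2011] F=[0.  0.1 0.4] w=0.0001
t=29.64 tcp=[ 0.7104 -0.0804  0.198 ] F=[ 0.3 -1.2 -0.6] w=0.0002
t=30.04 tcp=[ 0.7119 -0.0666  0.2183] F=[ 0.7 -4.6  3.5] w=0.0002
t=30.44 tcp=[ 0.712  -0.045   0.2315] F=[ 0.1 -1.5 -0.9] w=0.0000
t=30.80 tcp=[ 0.7127 -0.026   0.2411] F=[-1.2 -1.3  0.6] w=-0.0003
t=31.15 tcp=[ 0.7136 -0.0069  0.2468] F=[-0.2 -1.1  0.8] w=0.0003
t=31.45 tcp=[0.7142 0.008  0.2492] F=[ 0.9 -1.3  0.2] w=0.0003
scene 180 lever x [32. 42. 48.] y [-144.7 -139.5 -129. ] z [229.7 261.2 281.7] ang 0.053
scene 177 tab x [-1101.6    74.1    82.7] z [249.3 275.4 293.4]
wrist 4654 lever x [31.2 42.7 47.9] y [-143.  -135.1 -127. ] z [233.9 272.3 280.7] ang 0.044
wrist 4423 tab x [63.3 75.2 82.6] z [258.9 289.4 291.4]
scene 174 lever x [41.9 50.7 55.4] y [-144.8 -139.4 -129.9] z [230.7 263.1 282.4] ang -0.024
scene 136 tab x [69.6 81.4 86.8] z [240.5 264.9 278.1]
```

View pics/scene9.png

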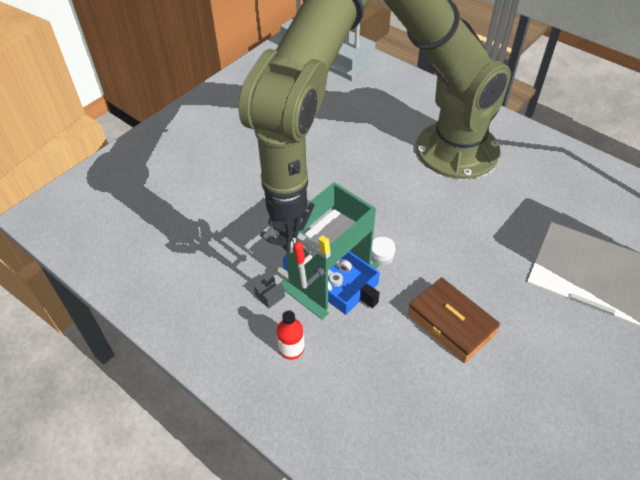

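View pics/wrist9.png

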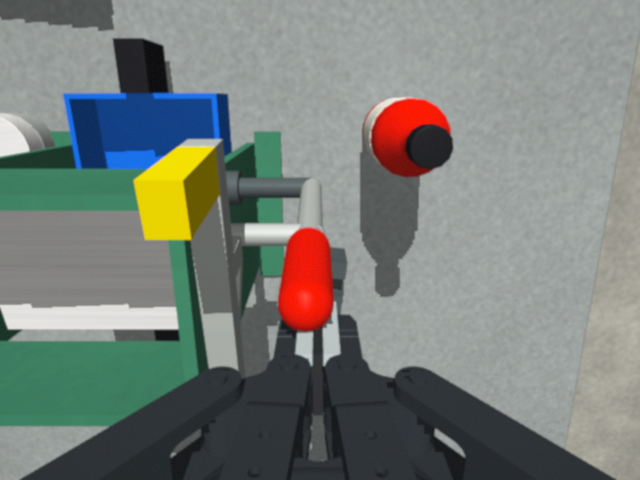

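The lever is at about 0.07 rad and the pin is lifting the bar (tab up about 15 mm). Pushing on in small steps.

```bash
cat > s10.py <<'E'
from geo import *
from lev import lev
def pos(a,off=20): return hw(48-125*np.sin(a)-off,-139,147+125*np.cos(a)-22)
for a in(.04,.0,-.02,-.035):
    ctrl.movel(pos(a),Q(HY),max_speed=.05); ctrl.pause(.1); s=ss()
    im,d=vision.grab_frame("wrist"); print(a); lev("wrist",im,d,s)
cv2.imwrite("pics/wrist10.png",im); np.save("wrist10.npy",d)
im,d=vision.grab_frame("scene"); cv2.imwrite("pics/scene10.png",im); np.save("scene10.npy",d); lev("scene",im,d)
E
python3 s10.py
```

```text
t=31.95 tcp=[0.7145 0.015  0.2498] F=[ 0.1 -0.3 -0. ] w=-0.0002
0.04
wrist 4312 lever x [39.9 50.8 54.3] y [-142.9 -135.1 -127.1] z [234.1 274.4 281.3] ang -0.023
wrist 4152 tab x [65.1 77.4 83.8] z [255.5 287.  288.9]
t=32.35 tcp=[0.7148 0.0195 0.25  ] F=[ 0.  -1.  -0.3] w=-0.0002
0.0
wrist 4168 lever x [44.  54.4 57.7] y [-142.9 -135.2 -127.1] z [234.4 274.9 281.4] ang -0.053
wrist 2999 tab x [71.3 81.8 87.2] z [239.6 273.9 275.3]
t=32.75 tcp=[0.7149 0.0222 0.25  ] F=[ 0.3 -0.3 -0.3] w=-0.0001
-0.02
wrist 4035 lever x [46.9 57.3 60.6] y [-142.9 -135.1 -127.1] z [234.3 275.1 281.3] ang -0.076
wrist 3012 tab x [71.3 82.1 87.2] z [241.4 273.9 275.3]
t=33.15 tcp=[0.715  0.0241 0.25  ] F=[ 0.4 -1.8  1.3] w=-0.0003
-0.035
wrist 3940 lever x [49.1 59.3 62.8] y [-142.9 -135.2 -127.2] z [234.5 275.4 281.3] ang -0.093
wrist 3022 tab x [71.3 82.3 87.2] z [241.6 273.9 275.3]
scene 171 lever x [47.5 56.6 61.7] y [-145.1 -140.3 -130.7] z [232.  263.1 282.8] ang -0.073
scene 151 tab x [-1078.5    80.3    86.6] z [236.9 262.1 277.9]
```

View pics/wrist10.png

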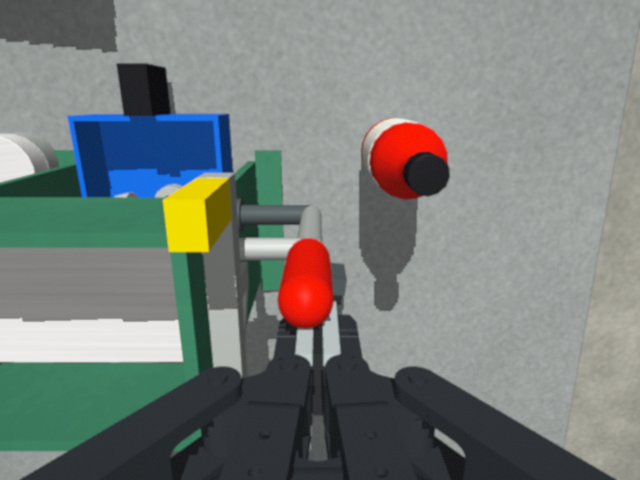

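The bar dropped (tab back to z 274) with the lever at about −0.05. Backing off slowly and verifying.

```bash
cat > s11.py <<'E'
from geo import *
from lev import lev
ctrl.movel(hw(10,-139,250),Q(HY),max_speed=.06)
ctrl.movel(hw(-60,-145,300),Q(HY),max_speed=.15); s=ss()
im,d=vision.grab_frame("wrist"); lev("wrist",im,d,s)
ctrl.movel(hw(-100,-130,370),Q(HY),max_speed=.2)
ctrl.movep([.40,-.40,.40],Q(HY)); s=ss()
for n in("top","scene"):
    im,d=vision.grab_frame(n); cv2.imwrite(f"pics/{n}11.png",im); np.save(f"{n}11.npy",d); lev(n,im,d)
    P=cloud(n,d,s); L=(P-H)@HR*1000
    im=im.astype(int); b,g,r=im[...,0],im[...,1],im[...,2]
    blk=(b+g+r<130)&(d>0)&(abs(L[...,2]-54)<6)&(abs(L[...,1])<25)&(abs(L[...,0])<170)
    for sg in(1,-1):
        k=blk&(sg*L[...,0]>80)
        if k.any(): print(n,"grip x",np.percentile(L[k][:,0],[2,98]).round(1),"y",np.percentile(L[k][:,1],[2,98]).round(1))
    m=(b>r+50)&(b>g+30)&(d>0)&(abs(L[...,2]-45)<5)
    for sg in(1,-1):
        k=m&(L[...,0]*sg>60)
        if k.any(): print(n,"rim",sg,"x",np.percentile(L[k][:,0],[1,99]).round(1),"y",np.percentile(L[k][:,1],[1,99]).round(1))
    d0=np.load(f"{n}1.npy"); P0=cloud(n,d0)
    for t in("testblock","vblock","case","oilcan"):
        k=np.load(f"mask_{n}_{t}_0.npy"); r=models.masks_of(n,t)
        if r: print(n,t,"dpix",np.round(np.argwhere(r[0]["mask"]).mean(0)-np.argwhere(k).mean(0),1),"ddepth med",np.median(abs(d-d0)[k]).round(4))
E
python3 s11.py
```

```text
t=34.50 tcp=[ 0.7167 -0.0674  0.2994] F=[ 1.1 -0.   0.3] w=0.0000
wrist 2222 lever x [38.1 45.5 54.2] y [-142.7 -135.5 -127.5] z [249.9 278.4 281.6] ang 0.019
t=36.66 tcp=[ 0.4012 -0.399   0.3998] F=[0.8 0.6 0.2] w=0.0001
top 98 lever x [39.5 47.1 55.2] y [-141.7 -130.3 -125.8] z [238.2 276.3 284.5] ang 0.007
top 63 tab x [71.7 79.5 87.6] z [267.6 274.6 277.8]
top grip x [103.2 137.1] y [-6.7 12. ]
top grip x [-133.7  -97.2] y [-8.1 11.4]
top rim 1 x [ 74.6 103.2] y [-57.7  60. ]
top rim -1 x [-96.9 -72.3] y [-56.6  60.5]
top testblock dpix [0.4 0.5] ddepth med 0.0021
top vblock dpix [ 0.1 -0.4] ddepth med 0.0022
top case dpix [0.2 0.2] ddepth med 0.0021
top oilcan dpix [0.4 0.1] ddepth med 0.0022
scene 174 lever x [41.7 50.6 55.1] y [-144.2 -139.  -129.3] z [230.5 262.5 282.5] ang -0.022
scene 139 tab x [71.1 81.8 86.3] z [239.2 265.4 277.8]
scene grip x [104.5 138.4] y [-12.3   6.9]
scene rim 1 x [ 62.2 101.7] y [-61.   60.8]
scene rim -1 x [-97.8 -85.5] y [-60.5 -52.8]
scene testblock dpix [-0.3 -0.7] ddepth med 0.0033
scene vblock dpix [ 0.  -0.1] ddepth med 0.003
scene case dpix [ 0.2 -0. ] ddepth med 0.0028
scene oilcan dpix [-0.6  0.2] ddepth med 0.0027
```

View pics/scene11.png

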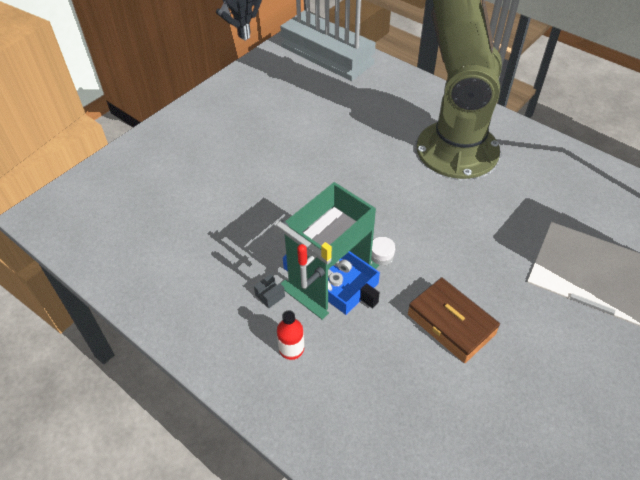

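View pics/top11.png

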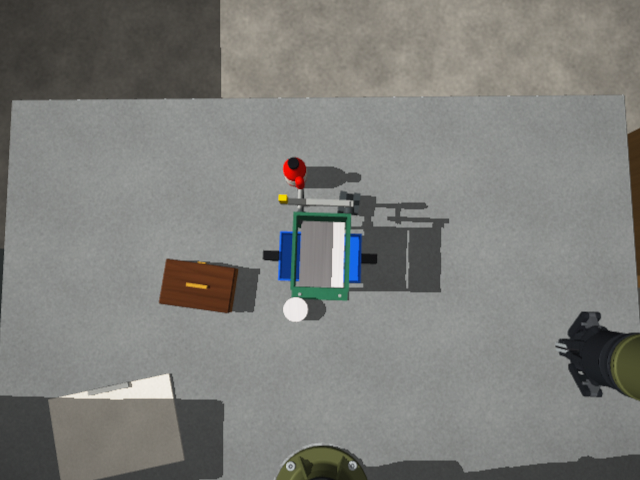

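Run:
```python
from h import *
ctrl.pause(.3); ss(); ticket.close_job()
```

```text
t=37.46 tcp=[ 0.4    -0.4001  0.4   ] F=[-0.2  0.3 -0.2] w=0.0000
the job is handed in; nothing more can be done
```

The job is done and handed in at about 37 s of the 72 s allowed. The tray is under the box with the links in it, and the floor is shut and latched.

I gripped the tray's outer handle, lined it up with the tunnel and slid it in. I then lifted the latch bar, which dropped the links into the tray, and lowered the bar again. Last I pushed the lever upright with the closed fingers until the bar fell behind the pin.

**One extra move:** after the drop, the links stood leaning against the open floor's edge. I drew the tray out about 50 mm so they lay down, then pushed it back before closing the floor.

**Last checks:**
- **Latch:** the lever and yellow tab read the same as before the job, within about 1 mm in the scene view (lever x median 50.6 mm then, 50.7 mm now).
- **Box:** it is empty and the floor is shut.
- **Other items:** the case, test blocks, vee block and oil bottle moved less than a pixel.

**Small disagreement:** the two cameras put the tray about 1–3 mm past centre in hopper +x (the top view says 3, the scene view 1–2). I left that uncorrected.

**Not fully seen:** two link ends show in the final scene view. I last saw all three links in the tray before the final push back, and none are on the floor or the bench.

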